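# Push the parts bin into its glued-rail lane

### The arm

A 6-joint arm with a two-finger parallel gripper is mounted at the origin on a cart in front of the work surface, level with it; the furniture and walls round the work are solid. World frame = base frame: x ahead of the robot, y to its left, z up, the work surface at z = 0. Lengths are in m, angles in degrees, forces in N, time in s.
With the tool pointing down it reaches from about 0.4 to 0.825 m from the base axis. Payload 7 kg.
Tool frame: the origin (TCP) lies midway between the tips of the shut fingers; the grasp point (between the pads) lies 19 mm behind it; z points along the fingers, y is the line along which they close (so a half turn about z gives the same grasp; the last joint's range is limited). The gripper opens to 88 mm and grips with 3 to 60 N. Pads are 19 mm wide; open, the fingers measure 130 mm over their backs; the gripper's body (78 mm by 193 mm) begins 47 mm behind the grasp point.
Start: joints at [79.59, 20.546, 0.682, 0, -70.136, -16.507], TCP at [0.306, 0.602, 0.204] pointing down, gripper open.
Joint ranges: [-176.03, 176.03], [-82.01, 121.73], [-58.28, 71.71], [-173.87, 95.51], [-174.79, -0.11], [-173.66, 173.66]. Speed limits (degrees/s): [136.94, 136.94, 172.46, 180, 180, 180].

### API

Orientations are given as [roll, pitch, yaw] about the fixed x, y, z axes, in that order (R = Rz(yaw) Ry(pitch) Rx(roll)).
In Python, from plant import ctrl gives the robot as it stands. The module is installed in compiled form; this text tells all that it offers.
- The arm moves only by the tool play_rows, never from a script. Its argument "commands" is a list that holds one entry, the list of rows, each a list of 7 numbers: the turn, a rotation vector about the tool's x, y, z in rad, then the shift along the tool's x, y, z in cm, then the finger opening in cm, from 0 to 8.76. In form: [[[ax, ay, az, x, y, z, grip], ...]]. A call has 1 to 8 rows; each row is the pose to reach, as a shift and turn from the pose commanded when the call began, along the tool's axes at that moment; what a row does not reach only later rows make up. A row lasts 1/12 s, in which the tool goes at most 41.7 mm and 7.16 degrees, less where a joint would pass 70% of its speed; a pose out of reach is approached as far as the arm can. A call with a gripper value outside its range is refused whole. The fingers move at their own pace and stop on an object; the grip force is fixed at half the most. Time passes only in rows, so rows that repeat a pose let the fingers close. It gives the time, the measured TCP pose, the force, the opening and the grip force at its end, in the units of the state.
- ctrl.get_obs(): the state, without advancing time (a new reading comes with each control period).
- ctrl.snapshot(name): name is "side" or "top"; returns a dict with "color" (480x640x3 uint8, red, green, blue), "camera_matrix" (3x3 intrinsics, pixels), "origin" and "rotation" of the camera in the world. Camera axes: x right, y down, z forward; pixel columns grow to the right and rows downward; lengths in m; the calibration is good to about 2 mm. A picture is of the moment at which its call begins. There is no depth.
- ctrl.close_job(): hands the job in; it is judged then, once.
Trained networks look in a picture, given as the dict that the camera call returned (one of the last four; its "shot" number tells which), for a name from the list of things; names that differ only in an ending like _2 or _b are one class to them, and where a whole thing is asked for, a point or a joint stands for the part that bears it (a point fixed in the world has none). Each returns a list of dicts, best first, with "conf" (0 to 1); they miss things now and then, are a little off and sometimes report something else, mostly with a low value. They report only what shows in the picture. A call takes as long as a camera call.
- ctrl.find_in(picture, name): "bbox" ([left, top, width, height] in pixels, round what is visible of it).
The state is a dict: "clock": time; "joint_pos": joint angles; "qvel": joint speeds; "tau": joint torques, N m; "tool_pos": TCP position; "orientation": TCP orientation; "force": force on the tool from outside, world axes, zero at the start; "moment": the same for the moment, N m; "opening": finger opening in m; "gripper_force": force on a finger pad.
Only numpy, scipy, OpenCV 4.12 (cv2) and the standard library are available. Lean on these libraries where they do the work, as an engineer would, in place of code of your own. Each camera call takes 0.05 s, during which the arm holds its last target. There are 200 camera calls.

### The job

Push the loose parts bin that stands before the open mouth of the two-lane bin holder into the free lane, until its leading short end rests squarely against the plywood end stop. The wooden guide rails have just been glued down and the glue is still wet, so neither the bin nor the robot may touch any rail. Keep the bin flat on the bench, pushing it only and never lifting it, and leave the bin in the other lane and the tools lying around where they are.

Things in the scene. Friction and masses are not known exactly. Their poses are not given: they have to be found in the camera images.
- loose_bin: bin to push: dark grey open parts bin, 95 x 130 mm over its rim, 53 mm high, up to 0.3 kg. Origin: centre of its underside; y along its 130 mm length, roughly down the lane. Walls upright, 45 mm from the origin in x, 63 mm in y; the thin rim (z 51 to 53 mm) projects to 48 and 65 mm, so upright fingers meet it first. Starts before the mouth, must shift sideways away from the occupied lane
- lane_card: thin flat brown card liner (84 x 180 x 0.6 mm, no step to the bin) on the floor of the FREE lane. Origin at bench level on the lane's centre line, exactly where the bin's origin is when home against the stop. y points down the lane from mouth to stop, x across it, z up. The mouth (front ends of the rails) is at y = -135 mm, the face of the end stop at y = +65 mm
- rails: three light wooden rails fixed to the bench, 12 mm wide, 200 mm long, 14 mm high, centre lines at x = -126, 0, +126 mm, bounding two lanes 114 mm wide centred at x = -63 and +63 mm. Origin: bench level, middle of the middle rail; y runs down the lanes, mouth at -100, stop at +100 mm. A centred bin clears each rail by 12 mm, its rim passing above them. Not to be touched; fingers may pass over
- end_stop: upright plywood board, 272 mm wide, 9 mm thick, 60 mm high, fixed across the far ends of both lanes. Origin at bench level in the middle of its face toward the lanes; y points away from the lanes. It may be touched by the bin
- home_bin: a second bin of the same kind and size, already home in the other lane, 1 mm short of the stop; origin at the centre of its underside. It is loose and must not be shifted
- sanding_block: cork sanding block, 56 x 101 x 28 mm, loose bystander near the bench edge; origin at the centre of its underside
- spring_clamp: black and orange spring clamp, 64 x 105 x 20 mm, loose bystander near the bench edge; origin at the centre of its underside
- yellow_screwdriver: screwdriver with yellow handle, 170 mm long, 28 mm thick, loose bystander near the bench edge; origin at the centre of its underside
- tape_roll: roll of masking tape lying flat, 90 mm across, 24 mm high, loose bystander near the bench edge; origin at the centre of its underside

How it is judged:
By the outcome, as a careful person would: the job done as asked, in the order asked, and still so for the second after the job is handed in, with the robot touching nothing.
It also fails if it takes over 51 s, if anything falls off the work surface, if the arm or the gripper's body presses on something with over 40 N, if the wrist force passes 120 N, or if a joint passes its speed limit or range.

## Working session

There is one attempt and no reset: what is moved stays moved. The work goes in short steps, Python scripts to look and compute and a tool call to move; the robot and the scene stay as the last step left them, time stands still between calls to the robot, and variables do not carry over. Pictures are saved under pics/ and viewed, at most 10 in all, crops included, and the job is handed in when it is done.

Besides the shell and the picture viewer there is one more tool, called after ">>>" by a JSON object that holds its "method" and its "body", one argument or row to a line. play_rows: Moves the arm, as the interface text tells. Its arguments: {"type":"object","properties":{"commands":{"type":"array","items":{"type":"array","items":{"type":"array","items":{"type":"number"}}}}},"required":["commands"]}

```bash
mkdir -p pics
python3 - <<'E'
from plant import ctrl
import cv2,numpy as np,pickle
for n in("top","side"):
    p=ctrl.snapshot(n); cv2.imwrite(f"pics/{n}0.png",p["color"][:,:,::-1])
    pickle.dump(p,open(f"{n}0.pkl","wb"))
    print(n,np.round(p["camera_matrix"],1).tolist(),np.round(p["origin"],4),np.round(p["rotation"],4).tolist())
    for o in("loose_bin","lane_card","rails","end_stop"):
        print(o,[(np.round(d["bbox"],1).tolist(),round(d["conf"],2)) for d in ctrl.find_in(p,o)][:3])
o=ctrl.get_obs();print(o)
E
```

```text
top [[449.9, 0.0, 321.5], [0.0, 449.9, 244.4], [0.0, 0.0, 1.0]] [ 0.3363 -0.0167  1.2026] [-172.9539, -0.0901, -91.2334]
loose_bin [([381.4, 188.7, 52.6, 42.0], 0.56)]
lane_card [([143.4, 283.6, 62.3, 18.8], 0.58), ([276.1, 222.6, 64.5, 29.6], 0.56)]
rails [([271.7, 163.5, 75.8, 99.7], 0.86), ([273.6, 167.9, 49.7, 38.0], 0.52), ([256.4, 161.5, 16.3, 104.6], 0.51)]
end_stop [([261.0, 160.3, 14.7, 108.2], 0.69)]
side [[445.3, 0.0, 315.7], [0.0, 445.3, 243.3], [0.0, 0.0, 1.0]] [ 0.5055 -0.7565  0.6828] [-132.0006, 0.2674, 0.808]
loose_bin [([270.8, 141.2, 9.7, 22.9], 0.16)]
lane_card []
rails [([289.3, 210.9, 127.3, 61.7], 0.7), ([195.0, 305.5, 58.5, 37.8], 0.4)]
end_stop [([293.5, 190.7, 112.1, 21.9], 0.9), ([245.3, 255.6, 28.0, 44.0], 0.43)]
{'clock': 0.5, 'joint_pos': array([ 7.95876932e+01,  2.05499137e+01,  6.78946276e-01, -2.27251967e-04,
       -7.01376025e+01, -1.65047404e+01]), 'qvel': array([-0.03392691, -0.01124151,  0.08730927, -0.14070398,  0.09647475,
       -0.02714682]), 'tau': array([ 9.37614313e-04, -5.81797028e+01,  2.93067884e+01,  6.99716851e+00,
        1.18742773e-02, -3.34810034e-05]), 'tool_pos': array([0.30559307, 0.60179283, 0.20389747]), 'orientation': array([ 1.79991722e+02, -2.22974656e-03, -2.69171242e+01]), 'force': array([ 0.308529  ,  0.14415159, -0.06834286]), 'moment': array([-0.01292709,  0.00818607, -0.05019108]), 'gripper_force': 0.0, 'opening': 0.08777108910437309}
```

Run:
```python
import cv2
a=cv2.imread("pics/top0.png");b=cv2.imread("pics/side0.png")
cv2.imwrite("pics/topc.png",cv2.resize(a[140:290,245:445],None,fx=4,fy=4,interpolation=2))
```

```text
(no output)
```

View pics/topc.png

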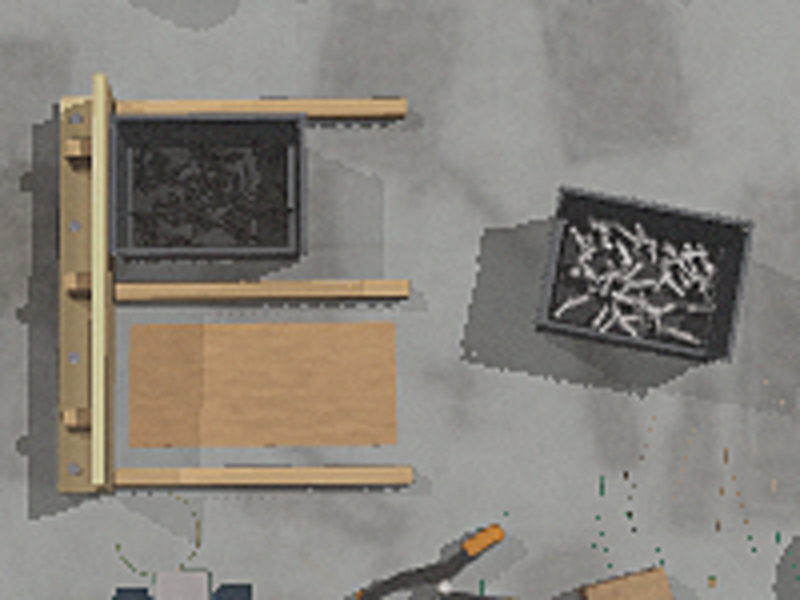

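View pics/side0.png

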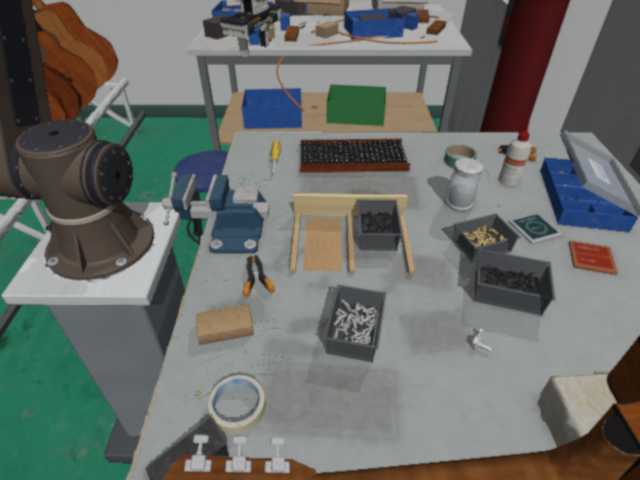

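View pics/top0.png

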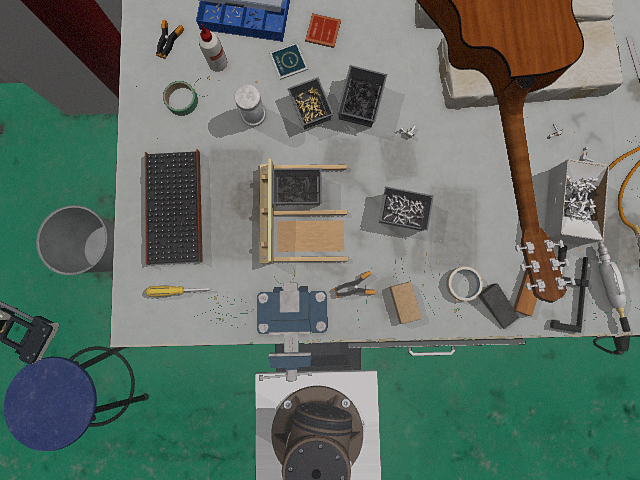

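The top view shows the free lane nearest the robot, with its card at about px (277–344, 221–252). The stop is on the left (+y), and the loose bin at about (406, 208) is turned by roughly 10°. The side view agrees.

```bash
cat > h.py <<'E'
import cv2,numpy as np
from scipy.spatial.transform import Rotation as R
def w(p,uv,z):
    uv=np.atleast_2d(uv).astype(float);K=np.array(p["camera_matrix"])
    r=np.array(p["rotation"]); M=r if r.ndim==2 else R.from_euler("xyz",r,degrees=True).as_matrix()
    d=(M@np.linalg.inv(K)@np.c_[uv,np.ones(len(uv))].T).T;o=np.array(p["origin"])
    return (o+d*((z-o[2])/d[:,2])[:,None])[:,:2]
def px(p,X):
    K=np.array(p["camera_matrix"]);M=R.from_euler("xyz",p["rotation"],degrees=True).as_matrix()
    q=K@(M.T@(np.atleast_2d(X)-np.array(p["origin"])).T);return (q[:2]/q[2]).T
E
python3 - <<'E'
from h import *;import pickle
p=pickle.load(open("top0.pkl","rb"))
c=lambda L:np.array(L)/4+[245,140]-.375
def rep(n,L,z):
    X=w(p,c(L),z);print(n,np.round(X*1000).tolist(),"edges",np.round(np.linalg.norm(np.roll(X,-1,0)-X,axis=1)*1000),"cen",np.round(X.mean(0)*1000,1),"dir",np.round(np.degrees(np.arctan2(*(X[0]-X[1])[[0,1]])),1))
rep("card",[(129,323),(397,323),(397,446),(129,446)],.0006)
rep("bin",[(561,187),(752,222),(730,360),(538,326)],.053)
rep("home",[(116,116),(305,116),(302,257),(116,257)],.053)
for n,L in dict(mid=[(115,290),(409,289)],low=[(115,475),(412,475)],up=[(115,107),(407,107)]).items(): rep(n,L,.014)
rep("stoptop",[(109,75),(103,485)],.06)
E
```

```text
card [[553.0, 98.0], [549.0, -84.0], [465.0, -81.0], [469.0, 99.0]] edges [182.  84. 180.  84.] cen [509.2   7.8] dir 1.2
bin [[628.0, -191.0], [602.0, -314.0], [511.0, -295.0], [536.0, -172.0]] edges [126.  93. 126.  94.] cen [ 569.2 -243.1] dir 11.9
home [[682.0, 100.0], [679.0, -24.0], [585.0, -20.0], [587.0, 101.0]] edges [124.  94. 121.  94.] cen [633.2  39.2] dir 1.2
mid [[573.0, 106.0], [570.0, -92.0]] edges [197. 197.] cen [571.5   7. ] dir 1.0
low [[449.0, 107.0], [444.0, -90.0]] edges [197. 197.] cen [446.5   8.4] dir 1.2
up [[700.0, 105.0], [696.0, -94.0]] edges [199. 199.] cen [697.7   5.4] dir 1.2
stoptop [[707.0, 104.0], [438.0, 110.0]] edges [269. 269.] cen [572.7 106.7] dir 91.3
```

```bash
cat >> h.py <<'E'
def d(x,y,z,yaw):
    "tool-frame move to a world TCP target in mm, pointing down, yaw deg"
    from plant import ctrl
    o=ctrl.get_obs();M=R.from_euler("xyz",o["orientation"],degrees=True)
    s=M.inv().apply(np.array([x,y,z])/1e3-o["tool_pos"])*100
    t=(M.inv()*R.from_euler("xyz",[180,0,yaw],degrees=True)).as_rotvec()
    print("clock",round(o["clock"],2),"at",np.round(o["tool_pos"]*1e3,1),np.round(o["orientation"],2),"F",np.round(o["force"],1),"-> turn",np.round(t,3),"shift",np.round(s,2))
E
python3 -c "
from h import *
d(672,-241,200,-1.2)"
```

```text
clock 0.5 at [305.6 601.8 203.9] [179.99  -0.   -26.92] F [ 0.3  0.1 -0.1] -> turn [ 0.    -0.    -0.449] shift [70.82 58.56  0.4 ]
```

>>> {"method": "play_rows", "body": {
  "commands": [
    [[0,0,-0.449,70.8,58.6,0.4,6.5],[0,0,-0.449,70.8,58.6,0.4,6.5],[0,0,-0.449,70.8,58.6,0.4,6.5],[0,0,-0.449,70.8,58.6,0.4,6.5],[0,0,-0.449,70.8,58.6,0.4,6.5],[0,0,-0.449,70.8,58.6,0.4,6.5],[0,0,-0.449,70.8,58.6,0.4,6.5],[0,0,-0.449,70.8,58.6,0.4,6.5]]
  ]
}}

```text
clock: 1.17
tool_pos: [0.4387, 0.2942, 0.2029]
orientation: [-180.0, -0.0, -1.2]
force: [1.0, 0.2, 0.2]
opening: 0.0649
gripper_force: 0.0
```

```bash
python3 -c "
from h import *
d(672,-241,200,-1.2)"
```

```text
clock 1.17 at [438.7 294.2 202.9] [-1.7996e+02 -3.0000e-02 -1.1600e+00] F [1.  0.2 0.2] -> turn [-0.001 -0.001  0.001] shift [24.41 53.04  0.27]
```

>>> {"method": "play_rows", "body": {
  "commands": [
    [[0,0,0,24.4,53,0,6.5],[0,0,0,24.4,53,0,6.5],[0,0,0,24.4,53,0,6.5],[0,0,0,24.4,53,0,6.5],[0,0,0,24.4,53,0,6.5],[0,0,0,24.4,53,0,6.5],[0,0,0,24.4,53,0,6.5],[0,0,0,24.4,53,0,6.5]]
  ]
}}

```text
clock: 1.83
tool_pos: [0.5719, -0.0116, 0.203]
orientation: [-180.0, -0.0, -1.2]
force: [1.0, 0.6, 0.0]
opening: 0.0652
gripper_force: 0.0
```

```bash
python3 -c "
from h import *
d(672,-241,200,-1.2)"
```

```text
clock 1.83 at [571.9 -11.6 203. ] [-1.7999e+02 -5.0000e-02 -1.1800e+00] F [1.  0.6 0. ] -> turn [-0.    -0.001  0.   ] shift [10.48 22.73  0.3 ]
```

>>> {"method": "play_rows", "body": {
  "commands": [
    [[0,0,0,10,21.5,0,6.5],[0,0,0,10,21.5,0,6.5],[0,0,0,10,21.5,0,6.5],[0,0,0,10,21.5,0,6.5],[0,0,0,10,21.5,0,6.5],[0,0,0,10,21.5,0,6.5],[0,0,0,10,21.5,0,6.5],[0,0,0,10,21.5,0,6.5]]
  ]
}}

```text
clock: 2.5
tool_pos: [0.6668, -0.2284, 0.2013]
orientation: [-180.0, 0.1, -1.4]
force: [-0.6, 0.8, -1.0]
opening: 0.0649
gripper_force: 0.0
```

```bash
python3 -c "
from h import *
d(668,-241,28,-1.2)"
```

```text
clock 2.5 at [ 666.8 -228.4  201.3] [-1.7999e+02  9.0000e-02 -1.3600e+00] F [-0.6  0.8 -1. ] -> turn [-0.     0.002 -0.003] shift [ 0.18  1.26 17.33]
```

>>> {"method": "play_rows", "body": {
  "commands": [
    [[0,0,0,0.2,1.2,4,6.5],[0,0,0,0.2,1.2,8,6.5],[0,0,0,0.2,1.2,12,6.5],[0,0,0,0.2,1.2,15,6.5],[0,0,0,0.2,1.2,17,6.5],[0,0,0,0.2,1.2,17.3,6.5],[0,0,0,0.2,1.2,17.3,6.5],[0,0,0,0.2,1.2,17.3,6.5]]
  ]
}}

```text
clock: 3.17
tool_pos: [0.6698, -0.2381, 0.0313]
orientation: [180.0, -0.1, -1.1]
force: [0.1, 1.0, 0.3]
opening: 0.0651
gripper_force: 0.0
```

```bash
python3 -c "
from h import *
d(562,-243,28,-1.2)"
```

```text
clock 3.17 at [ 669.8 -238.1   31.3] [ 1.7997e+02 -1.1000e-01 -1.1200e+00] F [0.1 1.  0.3] -> turn [ 0.001 -0.002  0.001] shift [-10.76   0.7    0.31]
```

>>> {"method": "play_rows", "body": {
  "commands": [
    [[0,0,0,-1,0.5,0.2,6.5],[0,0,0,-2,0.5,0.2,6.5],[0,0,0,-2.6,0.5,0.2,6.5],[0,0,0,-3.1,0.5,0.2,6.5],[0,0,0,-3.6,0.5,0.2,6.5],[0,0,0,-4.1,0.5,0.2,6.5],[0,0,0,-4.6,0.5,0.2,6.5],[0,0,0,-5.1,0.5,0.2,6.5]]
  ]
}}

```text
clock: 3.83
tool_pos: [0.6183, -0.2426, 0.0283]
orientation: [180.0, -0.1, -1.2]
force: [2.7, 0.7, 3.3]
opening: 0.0651
gripper_force: 2.1
```

>>> {"method": "play_rows", "body": {
  "commands": [
    [[0,0,0,-0.5,0,0,6.5],[0,0,0,-1,0,0,6.5],[0,0,0,-1.5,0,0,6.5],[0,0,0,-2,0,0,6.5],[0,0,0,-2.5,0,0,6.5],[0,0,0,-3,0,0,6.5],[0,0,0,-3.5,0,0,6.5],[0,0,0,-4,0,0,6.5]]
  ]
}}

```text
clock: 4.5
tool_pos: [0.578, -0.242, 0.028]
orientation: [180.0, -0.1, -1.2]
force: [2.7, -0.4, 5.0]
opening: 0.065
gripper_force: 3.1
```

Run:
```python
from h import *
from plant import ctrl
d(562,-243,28,-1.2)
p=ctrl.snapshot("top");cv2.imwrite("pics/top1.png",cv2.resize(p["color"][140:290,265:465,::-1],None,fx=4,fy=4,interpolation=2))
```

```text
clock 4.5 at [ 578. -242.   28.] [ 1.7997e+02 -9.0000e-02 -1.1700e+00] F [ 2.7 -0.4  5. ] -> turn [ 0.    -0.002  0.   ] shift [-1.59  0.14  0.  ]
```

View pics/top1.png

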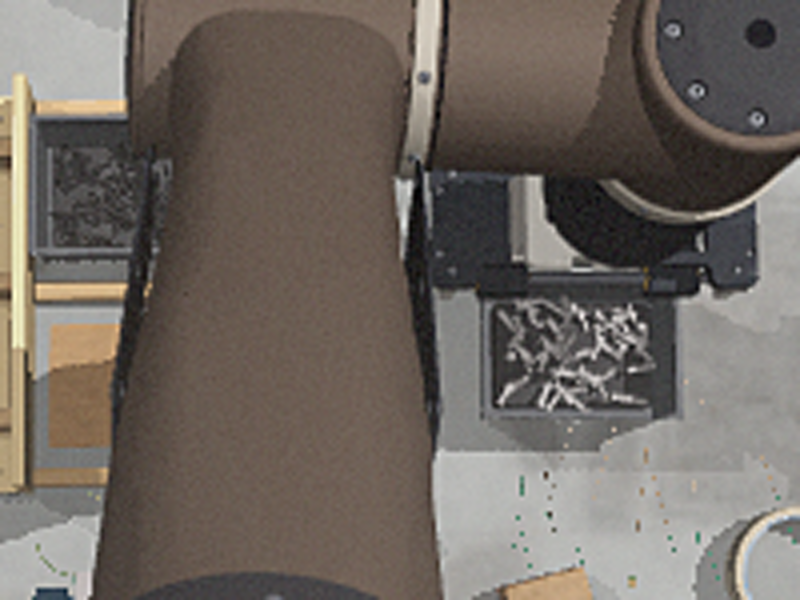

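The bin is now straight with the lane; its near rim edge runs from crop (485,416) to (681,416).

Run:
```python
from h import *;import pickle
p=pickle.load(open("top0.pkl","rb"))
X=w(p,np.array([(485,416),(681,416),(485,300),(681,300)])/4+[265,140]-.375,.053)*1e3
print(np.round(X,1)); m=X[:2].mean(0);print(m, "lane centre x there",509+.021*(m[1]-7.8), "bin centre x",m[0]+47.5)
```

```text
[[ 476.8 -187.3]
 [ 474.2 -313.5]
 [ 552.7 -190.2]
 [ 550.  -317.5]]
[ 475.49780829 -250.39912296] lane centre x there 503.5778184179027 bin centre x 522.9978082897077
```

>>> {"method": "play_rows", "body": {
  "commands": [
    [[0,0,0,-0.4,0,0,6.5],[0,0,0,-0.8,0,0,6.5],[0,0,0,-1.2,0,0,6.5],[0,0,0,-1.5,0,0,6.5],[0,0,0,-1.7,0,0,6.5],[0,0,0,-1.85,0,0,6.5],[0,0,0,-1.9,0,0,6.5],[0,0,0,-1.9,0,0,6.5]]
  ]
}}

```text
clock: 5.22
tool_pos: [0.5588, -0.2415, 0.028]
orientation: [180.0, -0.1, -1.2]
force: [3.1, -0.3, 6.1]
opening: 0.0651
gripper_force: 2.9
```

>>> {"method": "play_rows", "body": {
  "commands": [
    [[0,0,0,0.3,0,0,6.5],[0,0,0,1,0,0,6.5],[0,0,0,3,0,0,6.5],[0,0,0,5,0,0,6.5],[0,0,0,5,0,-4,6.5],[0,0,0,5,0,-8,6.5],[0,0,0,5,0,-11,6.5],[0,0,0,5,0,-12,6.5]]
  ]
}}

```text
clock: 5.88
tool_pos: [0.6104, -0.2431, 0.1518]
orientation: [179.9, -0.2, -1.2]
force: [0.8, -1.2, 0.7]
opening: 0.0651
gripper_force: 0.0
```

Run:
```python
from h import *
d(495,-380,150,-91.2)
```

```text
clock 5.88 at [ 610.4 -243.1  151.8] [179.91  -0.23  -1.16] F [ 0.8 -1.2  0.7] -> turn [-0.002 -0.004  1.572] shift [-11.26  13.92   0.16]
```

>>> {"method": "play_rows", "body": {
  "commands": [
    [[0,0,1.572,-11.3,12,0,5],[0,0,1.572,-11.3,12,0,5],[0,0,1.572,-11.3,12,0,5],[0,0,1.572,-11.3,12,0,5],[0,0,1.572,-11.3,12,0,5],[0,0,1.572,-11.3,12,0,5],[0,0,1.572,-11.3,12,0,5],[0,0,1.572,-11.3,12,0,5]]
  ]
}}

```text
clock: 6.55
tool_pos: [0.4918, -0.36, 0.1464]
orientation: [179.9, 0.1, -58.9]
force: [0.7, -0.9, -0.6]
opening: 0.0502
gripper_force: 0.0
```

Run:
```python
from h import *
d(500,-355,150,-91.2)
```

```text
clock 6.55 at [ 491.8 -360.   146.4] [ 1.7992e+02  1.3000e-01 -5.8910e+01] F [ 0.7 -0.9 -0.6] -> turn [0.002 0.002 0.564] shift [-0.01 -0.96 -0.36]
```

>>> {"method": "play_rows", "body": {
  "commands": [
    [[0,0,0.564,0,-0.9,0,5],[0,0,0.564,0,-0.9,0,5],[0,0,0.564,0,-0.9,0,5],[0,0,0.564,0,-0.9,0,5],[0,0,0.564,0,-0.9,0,5],[0,0,0.564,0,-0.9,0,5],[0,0,0.564,0,-0.9,0,5]]
  ]
}}

```text
clock: 7.13
tool_pos: [0.5002, -0.355, 0.1466]
orientation: [179.9, 0.0, -90.7]
force: [-0.8, 0.1, -0.3]
opening: 0.05
gripper_force: 0.0
```

Run:
```python
from h import *
from plant import ctrl
d(501,-355,28,-91.2)
p=ctrl.snapshot("top");cv2.imwrite("pics/top2.png",cv2.resize(p["color"][140:290,265:465,::-1],None,fx=4,fy=4,interpolation=2))
```

```text
clock 7.13 at [ 500.2 -355.   146.6] [ 1.799e+02  4.000e-02 -9.067e+01] F [-0.8  0.1 -0.3] -> turn [0.002 0.001 0.009] shift [ 0.   -0.1  11.86]
```

View pics/top2.png

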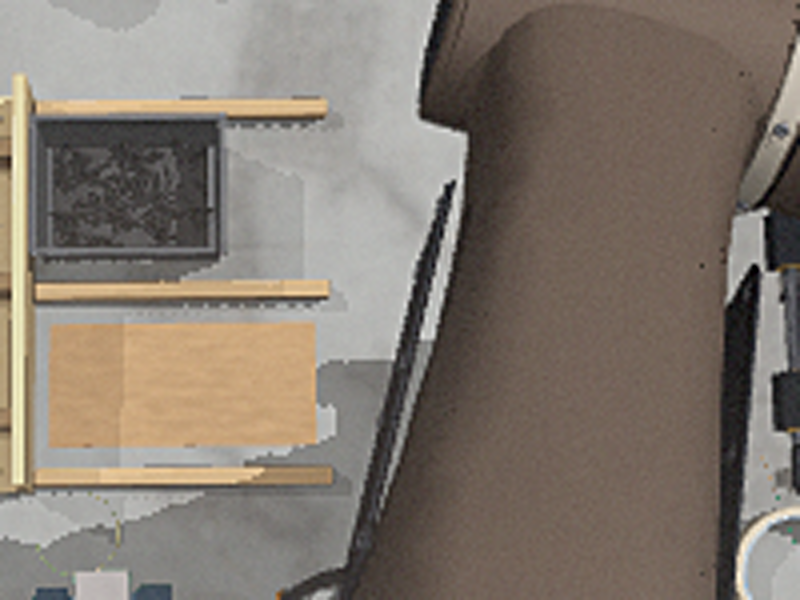

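The arm hides the bin in this view, so I'll try the side camera. The rails and the home bin haven't moved.

Run:
```python
from h import *;import pickle
from plant import ctrl
p=ctrl.snapshot("side");pickle.dump(p,open("side1.pkl","wb"))
cv2.imwrite("pics/side1.png",cv2.resize(p["color"][180:380,230:450,::-1],None,fx=3,fy=3,interpolation=2))
```

```text
(no output)
```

View pics/side1.png

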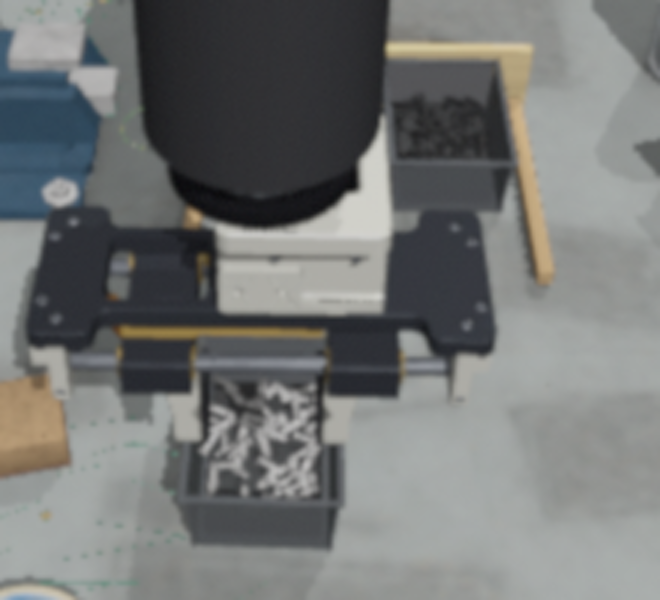

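Run:
```python
from h import *;import pickle
p=pickle.load(open("side1.pkl","rb"))
X=w(p,np.array([(178,496),(343,503)])/3+[230,180]-.33,.053)*1e3
print(np.round(X,1),X.mean(0), np.linalg.norm(X[1]-X[0]))
X=w(p,np.array([(193,541),(332,548)])/3+[230,180]-.33,.0)*1e3
print(np.round(X,1),X.mean(0), np.linalg.norm(X[1]-X[0]))
# consistency: home bin near rim
X=w(p,np.array([(390,162),(514,162)])/3+[230,180]-.33,.053)*1e3;print(np.round(X,1))
```

```text
[[ 451.2 -314. ]
 [ 543.8 -317.7]] [ 497.49532218 -315.87052233] 92.62544064501789
[[ 457.4 -308.4]
 [ 539.5 -312.3]] [ 498.43709836 -310.35296633] 82.17914159893394
[[587.3 -25.4]
 [676.6 -24.6]]
```

>>> {"method": "play_rows", "body": {
  "commands": [
    [[0,0,0.009,0,-0.1,4,5],[0,0,0.009,0,-0.1,8,5],[0,0,0.009,0,-0.1,10.5,5],[0,0,0.009,0,-0.1,11.5,5],[0,0,0.009,0,-0.1,11.8,5],[0,0,0.009,0,-0.1,11.8,5],[0,0,0.009,0,-0.1,11.8,5]]
  ]
}}

```text
clock: 7.82
tool_pos: [0.503, -0.3559, 0.0312]
orientation: [-179.9, -0.1, -91.3]
force: [0.8, -0.4, 1.2]
opening: 0.05
gripper_force: 0.0
```

Run:
```python
from h import *
d(509-.021*198,-190,28,-91.2)
```

```text
clock 7.82 at [ 503.  -355.9   31.2] [-1.7988e+02 -6.0000e-02 -9.1270e+01] F [ 0.8 -0.4  1.2] -> turn [-0.002 -0.001 -0.001] shift [-16.59   0.19   0.3 ]
```

>>> {"method": "play_rows", "body": {
  "commands": [
    [[0,0,0,-1,0,0.3,5],[0,0,0,-2,0,0.3,5],[0,0,0,-2.5,0,0.3,5],[0,0,0,-3,0,0.3,5],[0,0,0,-3.5,0,0.3,5],[0,0,0,-4,0,0.3,5],[0,0,0,-4.6,0,0.3,5],[0,0,0,-5.2,0,0.3,5]]
  ]
}}

```text
clock: 8.48
tool_pos: [0.5033, -0.303, 0.0269]
orientation: [-180.0, -0.0, -91.3]
force: [0.0, -2.2, 2.2]
opening: 0.0502
gripper_force: 1.1
```

>>> {"method": "play_rows", "body": {
  "commands": [
    [[0,0,0,-0.7,0,0,5],[0,0,0,-1.4,0,0,5],[0,0,0,-2.1,0,0,5],[0,0,0,-2.8,0,0,5],[0,0,0,-3.5,0,0,5],[0,0,0,-4.2,0,0,5],[0,0,0,-4.9,0,0,5],[0,0,0,-5.5,0,0,5]]
  ]
}}

```text
clock: 9.15
tool_pos: [0.5042, -0.2475, 0.0265]
orientation: [180.0, 0.0, -91.3]
force: [0.7, -2.5, 2.1]
opening: 0.0499
gripper_force: 1.1
```

Run:
```python
from h import *;import pickle
from plant import ctrl
d(509-.021*198,-190,28,-91.2)
q=ctrl.snapshot("top");p=ctrl.snapshot("side");pickle.dump((q,p),open("s2.pkl","wb"))
a=cv2.resize(q["color"][160:280,265:405,::-1],None,fx=4,fy=4,interpolation=2)[:,:560]
b=cv2.resize(p["color"][200:340,270:430,::-1],None,fx=4,fy=4,interpolation=2)
cv2.imwrite("pics/t3.png",a);cv2.imwrite("pics/s3.png",b)
```

```text
clock 9.15 at [ 504.2 -247.5   26.5] [179.99   0.   -91.31] F [ 0.7 -2.5  2.1] -> turn [ 0.     0.    -0.002] shift [-5.75  0.07 -0.15]
```

View pics/t3.png

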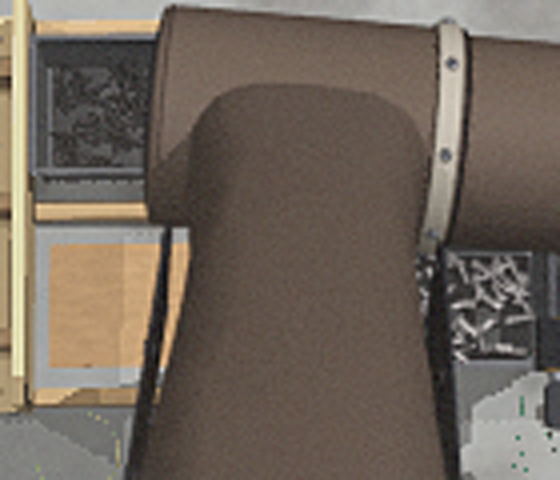

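The bin shows at the right of the arm; its near rim edge is at about crop row 366, columns 455–540.

Run:
```python
from h import *;import pickle
q,p=pickle.load(open("s2.pkl","rb"))
X=w(q,np.array([(465,366),(535,366),(500,247)])/4+[265,160]-.375,.053)*1e3
print(np.round(X,1),"near rim should be",509+.021*(X[0,1]-7.8)-47.5,"far",509+.021*(X[0,1]-7.8)+47.5)
# print column profile for subpixel edges
g=cv2.cvtColor(q["color"],cv2.COLOR_RGB2GRAY)
for c in(386,392,396):print(c,g[216:258,c].tolist())
```

```text
[[ 457.7 -173.7]
 [ 456.7 -218.7]
 [ 534.7 -199.3]] near rim should be 457.68925454354047 far 552.6892545435405
386 [52, 60, 52, 52, 49, 46, 52, 97, 45, 45, 72, 130, 143, 143, 44, 54, 63, 99, 163, 95, 53, 88, 84, 86, 137, 205, 128, 72, 80, 86, 107, 114, 66, 40, 123, 115, 113, 113, 115, 116, 112, 111]
392 [62, 57, 56, 51, 48, 44, 49, 94, 109, 141, 137, 47, 36, 73, 118, 146, 180, 71, 50, 40, 48, 59, 62, 147, 156, 59, 64, 63, 61, 67, 153, 190, 70, 42, 128, 120, 110, 106, 106, 102, 107, 170]
396 [64, 55, 55, 57, 48, 44, 52, 104, 41, 45, 50, 44, 89, 137, 115, 96, 88, 150, 46, 89, 153, 115, 94, 155, 57, 51, 56, 62, 67, 55, 58, 102, 87, 67, 124, 117, 98, 95, 152, 144, 150, 152]
```

View pics/s3.png

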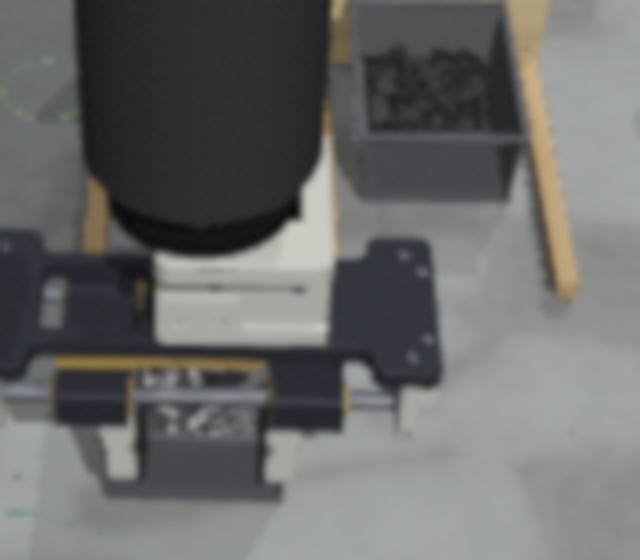

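Run:
```python
from h import *;import pickle
t=pickle.load(open("top0.pkl","rb"));q,p=pickle.load(open("s2.pkl","rb"))
c=t["color"].astype(int);y=c[:,:,0]-c[:,:,2]
for col in(330,340):print("rail r-b col",col,list(zip(range(206,220),y[206:220,col])),list(zip(range(252,266),y[252:266,col])))
for col in(384,388,394):print(col,[tuple(map(int,v)) for v in q["color"][244:254,col]])
s=p["color"];print("side bottom row scan")
for r in(321,323):print(r,list(zip(range(290,348),cv2.cvtColor(s,cv2.COLOR_RGB2GRAY)[r,290:348].tolist())))
X=w(p,np.array([(108,497),(281,499)])/4+[270,200]-.375,0.)*1e3;print(np.round(X,1))
```

```text
rail r-b col 330 [(206, np.int64(0)), (207, np.int64(2)), (208, np.int64(2)), (209, np.int64(1)), (210, np.int64(52)), (211, np.int64(68)), (212, np.int64(65)), (213, np.int64(69)), (214, np.int64(22)), (215, np.int64(6)), (216, np.int64(6)), (217, np.int64(5)), (218, np.int64(5)), (219, np.int64(3))] [(252, np.int64(-2)), (253, np.int64(2)), (254, np.int64(2)), (255, np.int64(-1)), (256, np.int64(25)), (257, np.int64(72)), (258, np.int64(70)), (259, np.int64(66)), (260, np.int64(72)), (261, np.int64(12)), (262, np.int64(-2)), (263, np.int64(2)), (264, np.int64(3)), (265, np.int64(6))]
rail r-b col 340 [(206, np.int64(3)), (207, np.int64(4)), (208, np.int64(-2)), (209, np.int64(-2)), (210, np.int64(81)), (211, np.int64(66)), (212, np.int64(69)), (213, np.int64(76)), (214, np.int64(17)), (215, np.int64(2)), (216, np.int64(4)), (217, np.int64(4)), (218, np.int64(2)), (219, np.int64(0))] [(252, np.int64(0)), (253, np.int64(1)), (254, np.int64(-1)), (255, np.int64(-2)), (256, np.int64(28)), (257, np.int64(73)), (258, np.int64(67)), (259, np.int64(70)), (260, np.int64(72)), (261, np.int64
[... 1234 characters left out ...]
7, 156)]
323 [(290, 133), (291, 131), (292, 129), (293, 128), (294, 125), (295, 111), (296, 95), (297, 83), (298, 80), (299, 82), (300, 81), (301, 82), (302, 81), (303, 82), (304, 81), (305, 79), (306, 79), (307, 79), (308, 80), (309, 80), (310, 80), (311, 80), (312, 80), (313, 80), (314, 80), (315, 79), (316, 79), (317, 79), (318, 79), (319, 80), (320, 80), (321, 79), (322, 80), (323, 79), (324, 79), (325, 78), (326, 78), (327, 79), (328, 78), (329, 79), (330, 80), (331, 79), (332, 78), (333, 79), (334, 79), (335, 78), (336, 78), (337, 77), (338, 76), (339, 79), (340, 106), (341, 139), (342, 153), (343, 157), (344, 158), (345, 158), (346, 158), (347, 159)]
[[ 458.4 -228.6]
 [ 540.8 -228.9]]
```

Run:
```python
from h import *;import pickle
s=pickle.load(open("side0.pkl","rb"));c=s["color"].astype(int);y=c[:,:,0]-c[:,:,2]
for nm,X in dict(mid=[.5705,-.07,.014],low=[.4445,-.07,.014],up=[.6965,-.07,.014]).items():
    u,v=px(s,X)[0]; r=int(round(v)); cols=np.arange(int(u)-9,int(u)+10); print(nm,np.round((u,v),1),list(zip(cols.tolist(),y[r,cols].tolist())))
```

```text
mid [352.  260.9] [(342, 15), (343, 2), (344, 0), (345, 0), (346, -1), (347, 1), (348, 24), (349, 53), (350, 61), (351, 63), (352, 62), (353, 59), (354, 38), (355, 10), (356, 0), (357, -1), (358, -2), (359, -2), (360, -1)]
low [293.4 260.5] [(284, -1), (285, -1), (286, 0), (287, 0), (288, 0), (289, 4), (290, 28), (291, 56), (292, 62), (293, 63), (294, 62), (295, 57), (296, 32), (297, 6), (298, -1), (299, -2), (300, -3), (301, -2), (302, 4)]
up [410.8 261.3] [(401, -1), (402, -1), (403, -1), (404, 0), (405, 3), (406, 18), (407, 44), (408, 59), (409, 62), (410, 62), (411, 60), (412, 49), (413, 22), (414, 5), (415, 1), (416, 1), (417, 1), (418, 1), (419, 2)]
```

The two cameras put the bin within about 0 to 3 mm of the lane centre line, square to it. That fits the 12 mm clearance, so I'll carry on.

>>> {"method": "play_rows", "body": {
  "commands": [
    [[0,0,0,-0.7,0,0,5],[0,0,0,-1.4,0,0,5],[0,0,0,-2.1,0,0,5],[0,0,0,-2.8,0,0,5],[0,0,0,-3.5,0,0,5],[0,0,0,-4.2,0,0,5],[0,0,0,-4.9,0,0,5],[0,0,0,-5.5,0,0,5]]
  ]
}}

```text
clock: 9.92
tool_pos: [0.5055, -0.1925, 0.0265]
orientation: [-180.0, 0.0, -91.3]
force: [-0.4, -0.7, -0.1]
opening: 0.0498
gripper_force: 0.2
```

>>> {"method": "play_rows", "body": {
  "commands": [
    [[0,0,0,-0.7,0,0,5],[0,0,0,-1.4,0,0,5],[0,0,0,-2.1,0,0,5],[0,0,0,-2.8,0,0,5],[0,0,0,-3.5,0,0,5],[0,0,0,-4.2,0,0,5],[0,0,0,-4.9,0,0,5],[0,0,0,-5.5,0,0,5]]
  ]
}}

```text
clock: 10.58
tool_pos: [0.5067, -0.1376, 0.0265]
orientation: [180.0, -0.0, -91.3]
force: [-0.2, -1.1, -0.0]
opening: 0.0502
gripper_force: 0.3
```

Run:
```python
from h import *;import pickle
from plant import ctrl
d(509-.021*39,-31,27,-91.2)
q=ctrl.snapshot("top");p=ctrl.snapshot("side");pickle.dump((q,p),open("s3.pkl","wb"))
a=cv2.resize(q["color"][175:275,255:375,::-1],None,fx=3.3,fy=3.3,interpolation=2)[:330,:396]
b=cv2.resize(p["color"][180:300,270:415,::-1],None,fx=2.75,fy=2.75,interpolation=2)[:330,:398]
cv2.imwrite("pics/s4.png",np.hstack([a,b]))
```

```text
clock 10.58 at [ 506.7 -137.6   26.5] [180.    -0.   -91.31] F [-0.2 -1.1 -0. ] -> turn [ 0.    -0.    -0.002] shift [-10.66   0.1   -0.05]
```

View pics/s4.png

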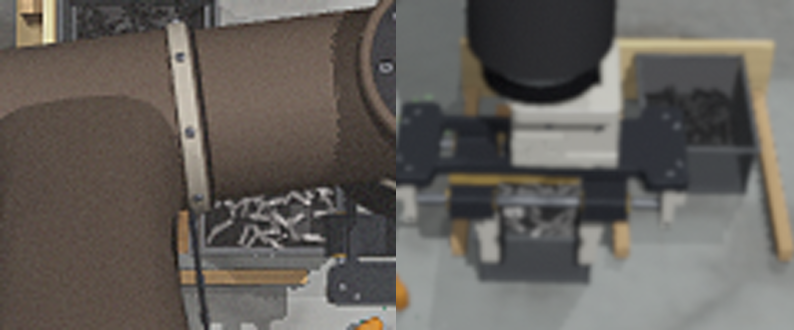

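The bin has entered the lane, with gaps showing on both sides. I'll measure them.

Run:
```python
from h import *;import pickle
q,p=pickle.load(open("s3.pkl","rb"));t=pickle.load(open("top0.pkl","rb"))
print("top: col, rows 240..266 RGB-gray / r-b")
g=cv2.cvtColor(q["color"],cv2.COLOR_RGB2GRAY).astype(int);c=q["color"].astype(int);rb=c[:,:,0]-c[:,:,2]
for col in(325,332,340,347):print(col,g[244:264,col].tolist(),rb[244:264,col].tolist())
for y in(-.07,-.11): 
  lc=.509+.021*(y-.0078)
  print("pred px near rim centred",px(q,[lc-.0475,y,.053]),"wall foot",px(q,[lc-.045,y,0]),"rail inner top",px(q,[lc-.057,y,.014]))
gs=cv2.cvtColor(p["color"],cv2.COLOR_RGB2GRAY).astype(int);rs=p["color"].astype(int);rs=rs[:,:,0]-rs[:,:,2]
for r in(272,276,279):print("side",r,list(zip(range(284,356),gs[r,284:356].tolist())))
for y in (-.129,):
  lc=.509+.021*(y-.0078);print("side pred wall corners",px(p,[[lc-.045,y+.002,z] for z in(0,.02)]),px(p,[[lc+.045,y+.002,z] for z in(0,.02)]))
```

```text
top: col, rows 240..266 RGB-gray / r-b
325 [54, 54, 58, 53, 47, 58, 118, 105, 90, 97, 100, 94, 83, 118, 108, 126, 141, 73, 90, 93] [1, 3, 8, 2, 7, 2, -3, -6, 2, 1, 5, 1, 9, 52, 49, 52, 63, 13, -1, 0]
332 [148, 125, 128, 76, 47, 53, 116, 105, 123, 101, 106, 100, 83, 120, 108, 107, 119, 71, 99, 96] [8, 5, 8, 4, 1, 2, 0, -2, 0, 3, -2, -1, 16, 59, 49, 51, 58, 6, 1, 2]
340 [38, 52, 89, 65, 50, 109, 133, 104, 92, 111, 111, 107, 87, 118, 111, 110, 118, 91, 97, 99] [0, 4, 4, 4, 7, 7, 1, -7, 0, 1, 0, 0, 15, 59, 43, 51, 55, 8, -1, 1]
347 [85, 86, 170, 128, 36, 54, 112, 109, 92, 108, 110, 107, 88, 107, 111, 176, 159, 138, 163, 156] [1, 5, 6, 8, 6, 2, -4, -3, 4, 2, 2, 1, 18, 59, 56, 83, 76, 2, -1, 1]
pred px near rim centred [[340.54296243 251.14342764]] wall foot [[339.66048871 252.3451479 ]] rail inner top [[339.99934871 256.28680273]]
pred px near rim centred [[356.10700578 251.13786009]] wall foot [[354.54365682 252.33975926]] rail inner top [[355.07404084 256.2811299 ]]
side 272 [(284, 150), (285, 148), (286, 143), (287, 142), (288, 142), (289, 140), (290, 133), (291, 127), (292, 127), (293
[... 1825 characters left out ...]
72), (307, 73), (308, 72), (309, 72), (310, 72), (311, 73), (312, 73), (313, 72), (314, 72), (315, 72), (316, 71), (317, 71), (318, 71), (319, 71), (320, 71), (321, 71), (322, 71), (323, 71), (324, 72), (325, 72), (326, 71), (327, 71), (328, 71), (329, 70), (330, 71), (331, 70), (332, 71), (333, 70), (334, 71), (335, 71), (336, 72), (337, 74), (338, 72), (339, 76), (340, 111), (341, 143), (342, 155), (343, 158), (344, 158), (345, 159), (346, 159), (347, 160), (348, 159), (349, 158), (350, 157), (351, 157), (352, 157), (353, 157), (354, 157), (355, 156)]
side pred wall corners [[300.19836558 284.58268404]
 [299.92459121 277.93077018]] [[343.54843512 284.89629199]
 [343.91137111 278.24004485]]
```

Both views agree with a bin centred to within about 3 mm. I'll continue toward the stop.

>>> {"method": "play_rows", "body": {
  "commands": [
    [[0,0,0,-0.7,0,0,5],[0,0,0,-1.4,0,0,5],[0,0,0,-2.1,0,0,5],[0,0,0,-2.8,0,0,5],[0,0,0,-3.5,0,0,5],[0,0,0,-4.2,0,0,5],[0,0,0,-4.9,0,0,5],[0,0,0,-5.5,0,0,5]]
  ]
}}

```text
clock: 11.35
tool_pos: [0.5081, -0.0825, 0.0265]
orientation: [-180.0, 0.0, -91.3]
force: [0.6, -1.1, 0.1]
opening: 0.0498
gripper_force: 0.4
```

>>> {"method": "play_rows", "body": {
  "commands": [
    [[0,0,0,-0.6,0,0,5],[0,0,0,-1.2,0,0,5],[0,0,0,-1.8,0,0,5],[0,0,0,-2.4,0,0,5],[0,0,0,-2.9,0,0,5],[0,0,0,-3.3,0,0,5],[0,0,0,-3.7,0,0,5],[0,0,0,-4,0,0,5]]
  ]
}}

```text
clock: 12.02
tool_pos: [0.509, -0.043, 0.0265]
orientation: [-180.0, 0.0, -91.3]
force: [0.4, -1.2, -0.1]
opening: 0.0496
gripper_force: 0.4
```

>>> {"method": "play_rows", "body": {
  "commands": [
    [[0,0,0,-0.1,0,0,5],[0,0,0,-0.2,0,0,5],[0,0,0,-0.3,0,0,5],[0,0,0,-0.4,0,0,5],[0,0,0,-0.5,0,0,5],[0,0,0,-0.6,0,0,5]]
  ]
}}

```text
clock: 12.52
tool_pos: [0.5091, -0.0374, 0.0265]
orientation: [180.0, -0.0, -91.3]
force: [-0.0, -1.4, 0.3]
opening: 0.0501
gripper_force: 0.4
```

Next I'll creep forward until the force rises.

>>> {"method": "play_rows", "body": {
  "commands": [
    [[0,0,0,-0.1,0,0,5],[0,0,0,-0.2,0,0,5],[0,0,0,-0.3,0,0,5],[0,0,0,-0.35,0,0,5],[0,0,0,-0.4,0,0,5]]
  ]
}}

```text
clock: 12.93
tool_pos: [0.5092, -0.0335, 0.0265]
orientation: [180.0, -0.0, -91.3]
force: [1.5, -4.3, -0.9]
opening: 0.0501
gripper_force: 2.0
```

>>> {"method": "play_rows", "body": {
  "commands": [
    [[0,0,0,-0.05,0,0,5],[0,0,0,-0.1,0,0,5],[0,0,0,-0.15,0,0,5],[0,0,0,-0.2,0,0,5]]
  ]
}}

```text
clock: 13.27
tool_pos: [0.5093, -0.0329, 0.0267]
orientation: [180.0, -0.1, -91.3]
force: [3.9, -15.2, 0.3]
opening: 0.0498
gripper_force: 7.2
```

The force rose to 15 N at y = −33 mm, so the bin is against the stop. I'll back off and lift clear.

>>> {"method": "play_rows", "body": {
  "commands": [
    [[0,0,0,0.2,0,0,5],[0,0,0,0.6,0,0,5],[0,0,0,1.5,0,0,5],[0,0,0,3,0,0,5],[0,0,0,5,0,0,5],[0,0,0,5,0,-3,5],[0,0,0,5,0,-7,5],[0,0,0,5,0,-11,5]]
  ]
}}

```text
clock: 13.93
tool_pos: [0.5069, -0.0823, 0.137]
orientation: [179.8, -0.0, -91.4]
force: [1.2, 0.5, 0.4]
opening: 0.0501
gripper_force: 0.0
```

>>> {"method": "play_rows", "body": {
  "commands": [
    [[0,0,0,4,0,-2,5],[0,0,0,8,0,-4,5],[0,0,0,12,0,-6,5],[0,0,0,16,0,-6,5],[0,0,0,20,0,-6,5],[0,0,0,24,0,-6,5],[0,0,0,25,0,-6,5],[0,0,0,25,0,-6,5]]
  ]
}}

```text
clock: 14.6
tool_pos: [0.5013, -0.3347, 0.1956]
orientation: [179.9, 0.0, -91.5]
force: [-0.4, -0.2, 0.1]
opening: 0.0497
gripper_force: 0.0
```

Run:
```python
from h import *
from plant import ctrl
d(500,-330,200,-91.2)
q=ctrl.snapshot("top");p=ctrl.snapshot("side")
a=cv2.resize(q["color"][150:270,250:360,::-1],None,fx=3.6,fy=3.6,interpolation=2)
b=cv2.resize(p["color"][180:300,285:415,::-1],None,fx=3,fy=3.6,interpolation=2)
cv2.imwrite("pics/s5.png",np.hstack([a,b]))
```

```text
clock 14.6 at [ 501.3 -334.7  195.6] [ 1.7994e+02  2.0000e-02 -9.1550e+01] F [-0.4 -0.2  0.1] -> turn [ 0.001  0.    -0.006] shift [-0.47  0.14 -0.44]
```

View pics/s5.png

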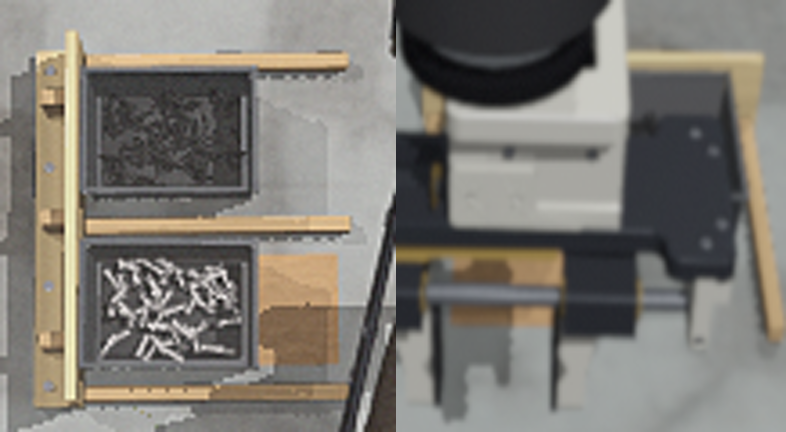

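The loose bin sits square in the free lane against the stop. Its rear edge is at crop column 257, level with the home bin, and it is clear of both rails.

```bash
python3 -c "
from plant import ctrl
print(ctrl.close_job())"
```

```text
the job is handed in; nothing more can be done
None
```

The loose bin is in the free lane, square against the end stop and clear of the rails in the last picture, the home bin and the tools weren't touched, and I handed the job in at about 14.7 s (the judge returned no verdict).

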